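# Set out the stains in order of use

## Robot

A 6-joint arm with a two-finger parallel gripper is mounted at the origin on the work surface. World frame = base frame: x ahead of the robot, y to its left, z up, the work surface at z = 0. Lengths are in m, angles in rad, forces in N, time in s.
With the tool pointing down it reaches from about 0.375 to 0.9 m from the base axis. Payload 3.1 kg.
Tool frame: the origin (TCP) lies midway between the tips of the shut fingers; the grasp point (between the pads) lies pinch_z behind it (pinch_z is the distance from the TCP to the grasp point, in m); y points along the fingers, z is the direction in which the jaws open and shut, and the axes are right-handed (so a half turn about y gives the same grasp; the last joint's range is limited). The gripper opens to 87 mm and grips with 3 to 60 N. Pads are 19 mm wide; open, the fingers measure 117 mm over their backs; the gripper's body (75 mm by 190 mm) begins 51 mm behind the grasp point.
Start: joints at [-1.522, 0.527, 1.433, -0, 1.181, -0.178], TCP at [0.141, -0.609, 0.223] pointing down, gripper open.
Joint ranges: [-3.08, 3.08], [-0.75, 2.2], [0.22, 2.44], [-1.43, 4.57], [0, 2.65], [-2.85, 2.85]. Speed limits (rad/s): [2.79, 2.79, 3.14, 3.14, 3.14, 3.14].

## Interface

Orientations are given as a unit quaternion [x, y, z, w].
In Python, from rig import get_obs, camera, hand_in, pinch_z gives the robot as it stands. The module is installed in compiled form; this text tells all that it offers.
- The arm moves only by the tool arm_command, never from a script. Its argument "plan" is a list of rows, each a list of 2 entries, a list of its own where there are three numbers: the shift along the world's x, y, z in units of 25 mm (1.0 is 25 mm), then the turn about the world's z in units of 5 degrees (1.0 is 5 degrees). A call has 1 to 5 rows; each row is the pose to reach, as a shift and turn from the pose commanded when the call began; what a row does not reach only later rows make up. A row lasts 1/10 s, in which the tool goes at most 50 mm and 8.59 degrees, less where a joint would pass 70% of its speed; a pose out of reach is approached as far as the arm can. A call with a gripper value outside its range is refused whole. "fingers" is the opening, from -1 (shut) to 1 (fully open), set as the call begins (left out, the last holds). The fingers move at their own pace and stop on an object; "force" is the grip in N (left out, the last holds). Time passes only in rows, so rows that repeat a pose let the fingers close. It gives the time, the measured TCP pose, the force and the opening at its end, in the units of the state.
- get_obs(): the state, without advancing time (a new reading comes with each control period).
- camera(name): name is "scene" or "top"; returns a dict with "pixels" (480x640x3 uint8, red, green, blue), "camera_matrix" (3x3 intrinsics, pixels), "R" (3x3) and "t" (3): a world point X has camera coordinates R X + t. Camera axes: x right, y down, z forward; pixel columns grow to the right and rows downward; lengths in m; the calibration is good to about 2 mm. A picture is of the moment at which its call begins. There is no depth.
- hand_in(): hands the job in, once; it reports no verdict.
The state is a dict: "time": time; "q": joint angles; "joint_velocities": joint speeds; "joint_torque": joint torques, N m; "position": TCP position; "tool_rot": TCP orientation; "ft_force": force on the tool from outside, world axes, zero at the start; "moment": the same for the moment, N m; "grip_width": finger opening in m.
Only numpy, scipy, OpenCV 4.12 (cv2) and the standard library are available. Lean on these libraries where they do the work, as an engineer would, in place of code of your own. Each camera call takes 0.05 s, during which the arm holds its last target.

## Task

Set out the stains for the next slide: move the four dropper bottles from the white storage rack to the staining rack, each into the seat of its bulb's colour. Move them one at a time in the order in which they are used - blue, then yellow, then green, then red - keeping each upright and lowering it right down into its seat before letting go. Leave the petri dish and the timer where they are.

Things in the scene. Friction and masses are not known exactly. Their poses are not given: they have to be found in the camera images.
- bottle_blue: Amber glass dropper bottle, blue bulb, collar and stripe, about 90 g. Body diameter 34 mm up to 66 mm height (grip it at 50 to 65), collar 27 mm wide at 70 to 82, bulb to the top at 103 mm. Origin: centre of the foot; z up. Starts in the white storage rack (fixed, 74 x 268 mm): a row of 4 square wells, any order, 66 mm apart, walls 26 mm high, floor 4 mm; x then points across the row, y along it.
- bottle_yellow: Amber glass dropper bottle, yellow bulb, collar and stripe, about 90 g. Body diameter 34 mm up to 66 mm height (grip it at 50 to 65), collar 27 mm wide at 70 to 82, bulb to the top at 103 mm. Origin: centre of the foot; z up. Starts in the white storage rack (fixed, 74 x 268 mm): a row of 4 square wells, any order, 66 mm apart, walls 26 mm high, floor 4 mm; x then points across the row, y along it.
- bottle_green: Amber glass dropper bottle, green bulb, collar and stripe, about 90 g. Body diameter 34 mm up to 66 mm height (grip it at 50 to 65), collar 27 mm wide at 70 to 82, bulb to the top at 103 mm. Origin: centre of the foot; z up. Starts in the white storage rack (fixed, 74 x 268 mm): a row of 4 square wells, any order, 66 mm apart, walls 26 mm high, floor 4 mm; x then points across the row, y along it.
- bottle_red: Amber glass dropper bottle, red bulb, collar and stripe, about 90 g. Body diameter 34 mm up to 66 mm height (grip it at 50 to 65), collar 27 mm wide at 70 to 82, bulb to the top at 103 mm. Origin: centre of the foot; z up. Starts in the white storage rack (fixed, 74 x 268 mm): a row of 4 square wells, any order, 66 mm apart, walls 26 mm high, floor 4 mm; x then points across the row, y along it.
- seat_blue: Blue round cup, fixed: 62 mm outside, 54 mm inside, 14 mm high, floor 4 mm thick. Origin: centre of its underside, 6 mm above the bench; x across the row, y along it, z up. The 4 seats stand in any order, 66 mm apart, on the staining rack, a metal tray 76 x 276 mm with end cheeks 22 mm high. Either rack may be nearer the robot; rows run about left to right.
- seat_yellow: Yellow round cup, fixed: 62 mm outside, 54 mm inside, 14 mm high, floor 4 mm thick. Origin: centre of its underside, 6 mm above the bench; x across the row, y along it, z up. The 4 seats stand in any order, 66 mm apart, on the staining rack, a metal tray 76 x 276 mm with end cheeks 22 mm high. Either rack may be nearer the robot; rows run about left to right.
- seat_green: Green round cup, fixed: 62 mm outside, 54 mm inside, 14 mm high, floor 4 mm thick. Origin: centre of its underside, 6 mm above the bench; x across the row, y along it, z up. The 4 seats stand in any order, 66 mm apart, on the staining rack, a metal tray 76 x 276 mm with end cheeks 22 mm high. Either rack may be nearer the robot; rows run about left to right.
- seat_red: Red round cup, fixed: 62 mm outside, 54 mm inside, 14 mm high, floor 4 mm thick. Origin: centre of its underside, 6 mm above the bench; x across the row, y along it, z up. The 4 seats stand in any order, 66 mm apart, on the staining rack, a metal tray 76 x 276 mm with end cheeks 22 mm high. Either rack may be nearer the robot; rows run about left to right.
- petri_dish: Bystander: closed petri dish, pale rim, beige agar, 92 mm in diameter, 17 mm high, loose. Origin: centre of the underside.
- timer: Bystander: small white desk timer with a dark screen, loose, 75 mm wide (y), 45 mm deep (x), 74 mm high. Origin: centre of the underside.
Not all that is in view belongs to the job. Leave any purple or turquoise look-alike of the bottle_green alone.

How it is judged:
By the outcome, as a careful person would: the job done as asked, in the order asked, and still so for the second after the job is handed in, with the robot touching nothing.
It also fails if it takes over 96 s, if anything falls off the work surface, if the arm or the gripper's body presses on something with over 40 N, if the wrist force passes 120 N, or if a joint passes its speed limit or range.

## Working session

There is one attempt and no reset: what is moved stays moved. The work goes in short steps, Python scripts to look and compute and a tool call to move; the robot and the scene stay as the last step left them, time stands still between calls to the robot, and variables do not carry over. Pictures are saved under pics/ and viewed, and the job is handed in when it is done.

Besides the shell and the picture viewer there is one more tool, called after "Emit:" in YAML: its name, and indented under it one key for each argument. arm_command: Moves the arm, as the interface text tells. Its arguments: {"type":"object","properties":{"plan":{"type":"array"},"fingers":{"type":"number"},"force":{"type":"number"}},"required":["plan"]}

```bash
mkdir -p pics
python3 - <<'E'
from rig import *
import cv2,pickle
o=get_obs();print(o,pinch_z)
d={}
for n in("scene","top"):
    c=camera(n);d[n]=c;cv2.imwrite(f"pics/{n}0.png",c["pixels"][:,:,::-1]);print(c["camera_matrix"],c["R"],c["t"])
pickle.dump(d,open("c0.pkl","wb"))
E
```

```text
{'time': 0.0, 'q': array([-1.52154463e+00,  5.28452589e-01,  1.43388686e+00, -3.10766746e-05,
        1.18136758e+00, -1.78495565e-01]), 'joint_velocities': array([ 4.84194362e-04,  1.37282514e-03, -1.67650876e-03, -7.32170716e-05,
       -8.06175299e-04,  4.33473143e-04]), 'joint_torque': array([ 9.61874071e-05, -4.40043390e+01, -1.76592082e+01,  6.32988126e-02,
        5.81509375e-02, -1.69614987e-04]), 'position': array([ 0.14110152, -0.60812744,  0.22158487]), 'tool_rot': array([-0.08031288,  0.70327291, -0.70177963,  0.08038915]), 'ft_force': array([-0.68574178, -0.47185448,  0.00113913]), 'moment': array([-0.0118374 ,  0.06312714, -0.00979947]), 'grip_width': 0.08674526358385078} 0.0187
[[441.38844265   0.         327.12016263]
 [  0.         441.38844265 239.01008157]
 [  0.           0.           1.        ]] [[ 0.72132358  0.69254321  0.00872909]
 [ 0.52849954 -0.54222942 -0.65320402]
 [-0.44763884  0.47578478 -0.75713163]] [-0.45165253 -0.28162445  1.37685064]
[[530.48279773   0.         319.14527039]
 [  0.         530.48279773 231.67340593]
 [  0.           0.           1.        ]] [[-0.02109647 -0.99965851  0.01542088]
 [-0.99532921  0.01954673 -0.0945393 ]
 [ 0.09420559 -0.0173433  -0.99540169]] [0.00354018 0.60271019 1.02503639]
```

View pics/scene0.png

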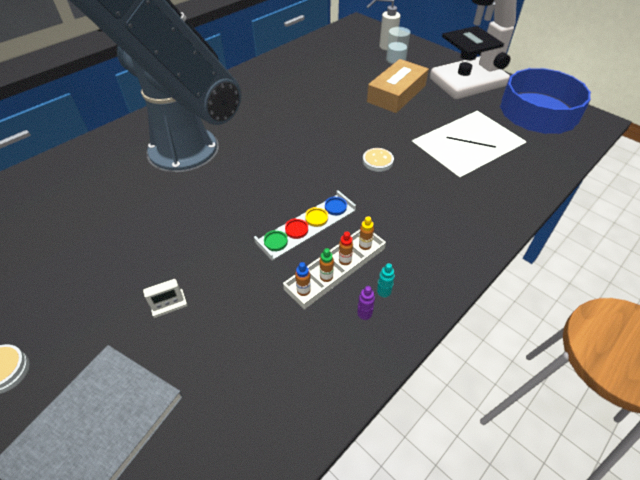

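View pics/top0.png

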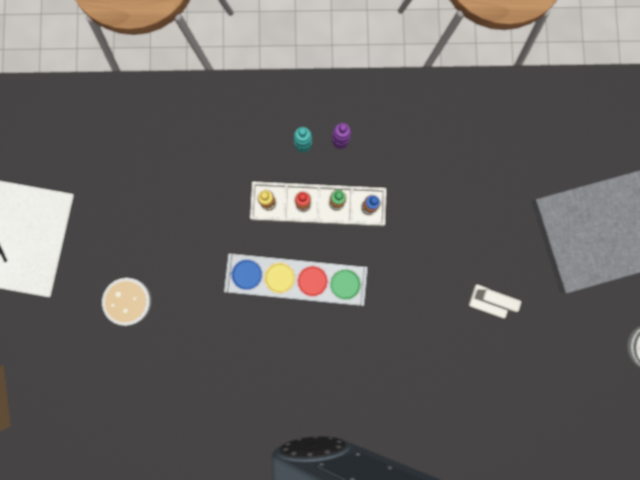

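```bash
cat > h.py <<'E'
import numpy as np,cv2
from scipy.spatial.transform import Rotation as Ro
def ray(c,u,v):
    K,R,t=c["camera_matrix"],c["R"],c["t"]
    d=R.T@np.linalg.inv(K)@np.array([u,v,1.]);return -R.T@t,d/np.linalg.norm(d)
def onz(c,u,v,z):
    o,d=ray(c,u,v);return o+d*(z-o[2])/d[2]
def tri(c1,p1,c2,p2):
    P=[c["camera_matrix"]@np.c_[c["R"],c["t"]] for c in(c1,c2)]
    X=cv2.triangulatePoints(P[0],P[1],np.array(p1,float).reshape(2,1),np.array(p2,float).reshape(2,1))[:,0];return X[:3]/X[3]
def proj(c,X):
    p=c["camera_matrix"]@(c["R"]@np.asarray(X,float)+c["t"]);return p[:2]/p[2]
HUE={"blue":(100,125),"yellow":(18,32),"green":(45,80),"red":None}
def mask(c,col,smin=120,vmin=50):
    h=cv2.cvtColor(c["pixels"],cv2.COLOR_RGB2HSV);H,S,V=h[...,0].astype(int),h[...,1],h[...,2]
    m=((H<6)|(H>174)) if col=="red" else ((H>=HUE[col][0])&(H<=HUE[col][1]))
    return (m&(S>smin)&(V>vmin)).astype(np.uint8)
def blobs(m,roi,amin=15):
    x0,y0,x1,y1=roi;k=np.zeros_like(m);k[y0:y1,x0:x1]=m[y0:y1,x0:x1]
    n,l,s,ce=cv2.connectedComponentsWithStats(k)
    return sorted([(int(s[i,4]),ce[i].round(1).tolist(),s[i,:4].tolist()) for i in range(1,n) if s[i,4]>=amin],reverse=True)
E
python3 - <<'E'
from h import *
import pickle
d=pickle.load(open("c0.pkl","rb"));s,t=d["scene"],d["top"]
for col in HUE:
    print(col,"top",blobs(mask(t,col),(220,180,400,310)));print("   scene",blobs(mask(s,col),(250,185,395,310)))
    b=blobs(mask(t,col,90),(220,245,400,310))[0]; print("  seat z18",onz(t,*b[1],.018).round(4))
print("rot",Ro.from_quat([-0.08031288,0.70327291,-0.70177963,0.08038915]).as_matrix().round(3))
cv2.imwrite("pics/tcrop.png",cv2.resize(t["pixels"][110:310,215:395,::-1],None,fx=4,fy=3,interpolation=cv2.INTER_CUBIC)[:600,:720])
cv2.imwrite("pics/scrop.png",cv2.resize(s["pixels"][185:325,250:410,::-1],None,fx=4,fy=4,interpolation=cv2.INTER_CUBIC))
E
```

```text
blue top [(636, [246.2, 274.3], [232, 261, 29, 28]), (110, [372.3, 201.9], [367, 196, 12, 12])]
   scene [(327, [335.3, 205.1], [325, 196, 22, 19]), (134, [301.8, 269.2], [296, 262, 12, 15])]
  seat z18 [0.5217 0.1378 0.018 ]
yellow top [(148, [265.5, 198.1], [259, 192, 14, 13]), (32, [269.0, 281.6], [266, 270, 11, 21])]
   scene [(354, [316.2, 216.3], [305, 207, 23, 20]), (143, [367.2, 223.6], [361, 216, 13, 15])]
  seat z18 [0.5139 0.0724 0.018 ]
green top [(32, [338.0, 196.2], [335, 192, 8, 8])]
   scene [(379, [275.1, 239.8], [264, 230, 23, 21]), (122, [326.0, 255.3], [321, 248, 11, 15])]
  seat z18 [ 0.4979 -0.0583  0.018 ]
red top [(636, [312.1, 280.8], [298, 267, 29, 29]), (146, [302.4, 198.7], [296, 193, 14, 13])]
   scene [(370, [296.0, 227.8], [285, 218, 23, 20]), (128, [345.9, 238.2], [340, 231, 13, 15])]
  seat z18 [0.5058 0.0072 0.018 ]
rot [[-0.974 -0.     0.226]
 [-0.226  0.002 -0.974]
 [-0.    -1.    -0.002]]
```

View pics/tcrop.png

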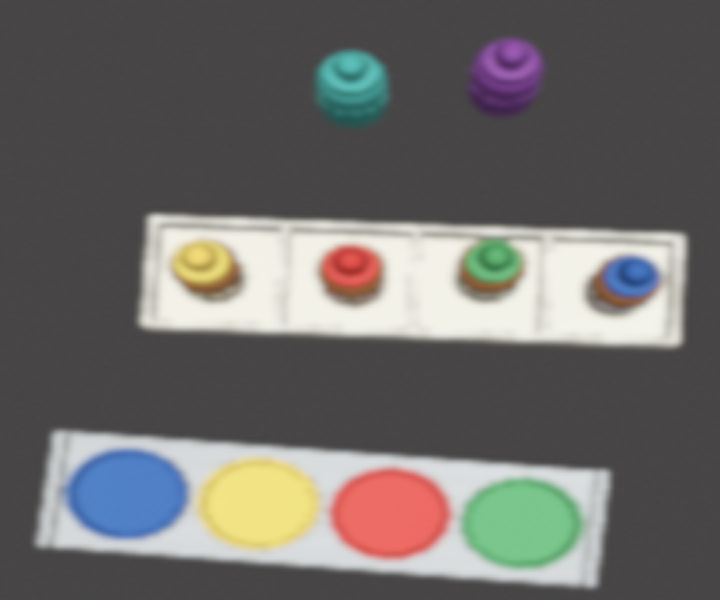

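View pics/scrop.png

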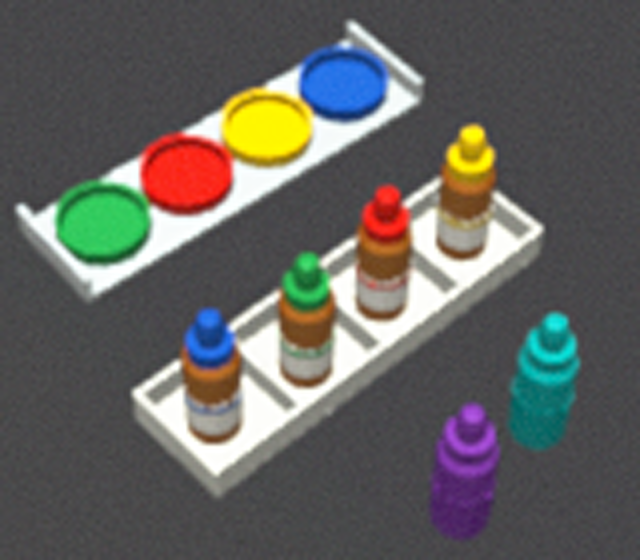

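```bash
cat > meas.py <<'E'
from h import *
TR=(245,180,390,226)
def bottles(s,t,roi=TR,sroi=(285,212,390,300)):
    r={}
    for col in HUE:
        sm=85 if col=="green" else 110
        b=blobs(mask(t,col,sm,45),roi,25); q=blobs(mask(s,col),sroi,50)
        if not b: print(col,"none");continue
        b=b[0];bb=b[2]
        A=onz(t,*b[1],.090)
        T=tri(t,b[1],s,q[0][1]) if q else None
        print(col,"top",b,"onz.090",A.round(4),"tri",None if T is None else T.round(4)); r[col]=A
    return r
E
python3 - <<'E'
from meas import *
import pickle
d=pickle.load(open("c0.pkl","rb"));s,t=d["scene"],d["top"]
bottles(s,t)
SR={"blue":(325,194,348,217),"yellow":(304,206,329,228),"green":(262,228,288,252),"red":(283,216,310,240)}
TRo={"blue":(230,258,262,290),"yellow":(263,262,296,294),"green":(330,268,362,300),"red":(296,265,328,297)}
P=[]
for c in("blue","yellow","red","green"):
    b=blobs(mask(t,c,70),TRo[c])[0]
    m=mask(t,c,60);cn=None
    q=blobs(mask(s,c,100),SR[c])[0]
    print(c,b,onz(t,b[2][0]+(b[2][2]-1)/2,b[2][1]+(b[2][3]-1)/2,.018).round(4),"ctr",onz(t,*b[1],.018).round(4),"scene",q[0],onz(s,*q[1],.016).round(4));P.append(onz(t,*b[1],.018))
P=np.array(P);print(np.linalg.norm(np.diff(P,axis=0),axis=1),np.degrees(np.arctan2(P[0,0]-P[3,0],P[0,1]-P[3,1])))
# storage rack outline
g=cv2.cvtColor(t["pixels"],cv2.COLOR_RGB2GRAY);k=np.zeros_like(g);k[175:232,240:395]=(g[175:232,240:395]>140)
cs,_=cv2.findContours(cv2.morphologyEx(k,cv2.MORPH_CLOSE,np.ones((15,15))),0,2);c=max(cs,key=cv2.contourArea)
bx=cv2.boxPoints(cv2.minAreaRect(c));W=np.array([onz(t,*p,.026) for p in bx]);print(W.round(4),W.mean(0),[np.linalg.norm(W[i]-W[i-1]).round(4) for i in range(4)])
E
```

```text
blue top (116, [372.3, 201.8], [367, 196, 12, 12]) onz.090 [ 0.6514 -0.1089  0.09  ] tri [ 0.6522 -0.1092  0.0858]
yellow top (157, [265.5, 197.8], [259, 191, 14, 14]) onz.090 [0.6627 0.0917 0.09  ] tri [0.6308 0.0507 0.1363]
green top (127, [337.7, 197.1], [332, 190, 12, 14]) onz.090 [ 0.6615 -0.044   0.09  ] tri [ 0.6627 -0.0438  0.0851]
red top (150, [302.4, 198.5], [296, 192, 14, 14]) onz.090 [0.6601 0.0225 0.09  ] tri [ 0.628  -0.0143  0.1479]
blue (711, [246.2, 274.2], [231, 260, 31, 30]) [0.5211 0.1382 0.018 ] ctr [0.5217 0.1378 0.018 ] scene 335 [0.522  0.1403 0.016 ]
yellow (707, [279.2, 277.5], [265, 263, 30, 30]) [0.5137 0.0718 0.018 ] ctr [0.5137 0.0724 0.018 ] scene 363 [0.5143 0.0741 0.016 ]
red (706, [312.2, 280.7], [298, 266, 30, 30]) [0.5064 0.0063 0.018 ] ctr [0.506 0.007 0.018] scene 382 [0.5061 0.0082 0.016 ]
green (665, [345.1, 284.0], [331, 270, 29, 29]) [ 0.4981 -0.0581  0.018 ] ctr [ 0.4981 -0.0583  0.018 ] scene 386 [ 0.4983 -0.0571  0.016 ]
[0.06586106 0.06589019 0.06576156] 6.841679851246288
[[ 0.6311  0.1294  0.026 ]
 [ 0.7081  0.1251  0.026 ]
 [ 0.6901 -0.1465  0.026 ]
 [ 0.6131 -0.1403  0.026 ]] [ 0.66058951 -0.00807609  0.026     ] [np.float64(0.2703), np.float64(0.0771), np.float64(0.2722), np.float64(0.0773)]
```

Candidates in the top view: blue bulb (372,202), yellow (266,198), green (338,197) and red (302,198), all in the white rack. The look-alikes, turquoise (303,138) and purple (342,135), stand outside it. The crops confirm this. The seats are blue (246,274), yellow (279,278), red (312,281) and green (345,284), with a pitch of 65.9 mm measured against 66 given. I'll start with blue.

Emit:
arm_command:
  plan:
    - [[1,1,0],0.7]
    - [[2,2,0],1.4]
    - [[3,3,0],2.1]
    - [[4,4,0],2.8]
    - [[5,5,0],3.5]
  fingers: 1
  force: 20

```text
time: 0.6
position: [0.2669, -0.4824, 0.2222]
tool_rot: [-0.187, 0.682, -0.682, 0.187]
ft_force: [0.9, -0.6, -0.6]
grip_width: 0.0868
```

Emit:
arm_command:
  plan:
    - [[1,1,0],0.7]
    - [[2,2,0],1.4]
    - [[3,3,0],2.1]
    - [[4,4,0],2.8]
    - [[5,5,0],3.5]

```text
time: 1.1
position: [0.3918, -0.3574, 0.2222]
tool_rot: [-0.289, 0.646, -0.645, 0.289]
ft_force: [0.5, -0.2, -0.2]
grip_width: 0.0869
```

Emit:
arm_command:
  plan:
    - [[1,1,0],0.7]
    - [[2,2,0],1.4]
    - [[3,3,0],2.1]
    - [[4,4,0],2.8]
    - [[5,5,0],3.5]

```text
time: 1.6
position: [0.5168, -0.2325, 0.2222]
tool_rot: [-0.384, 0.594, -0.594, 0.383]
ft_force: [0.3, -0.0, 1.1]
grip_width: 0.087
```

Emit:
arm_command:
  plan:
    - [[1,1,0],0.8]
    - [[2,2,0],1.6]
    - [[3,3,0],2.4]
    - [[4,4,0],3.1]
    - [[5.4,5,0],3.9]

```text
time: 2.1
position: [0.6508, -0.1075, 0.222]
tool_rot: [-0.479, 0.521, -0.52, 0.478]
ft_force: [1.0, -1.7, 0.1]
grip_width: 0.087
```

```bash
cat > st.py <<'E'
import sys
from h import *
from rig import get_obs
def st(tx,ty,tz,ang=-5):
    o=get_obs();R=Ro.from_quat(o["tool_rot"]).as_matrix();a=np.degrees(np.arctan2(R[1,2],R[0,2]))
    p=o["position"];print("t",round(o["time"],2),"pos",p.round(4),"jaw",a.round(2),"q",o["q"].round(2),"F",o["ft_force"].round(1),"w",round(o["grip_width"],4))
    print("units to go",((np.array([tx,ty,tz])-p)/.025).round(2),"turn",((ang-a)/5).round(2), "mm",((np.array([tx,ty,tz])-p)*1e3).round(1))
if __name__=="__main__": st(*map(float,sys.argv[1:]))
E
python3 - <<'E'
from meas import *
import pickle
d=pickle.load(open("c0.pkl","rb"));s,t=d["scene"],d["top"]
for n,a,b in(("y",(265.5,197.8),(367.2,223.6)),("r",(302.4,198.5),(345.9,238.2)),("b",(372.3,201.8),(301.8,269.2)),("g",(337.7,197.1),(326,255.3))):
    print(n,tri(t,a,s,b).round(4),onz(t,*a,.088).round(4),onz(s,*b,.088).round(4))
from st import st
st(.652,-.109,.045)
E
```

```text
y [0.6648 0.0935 0.0852] [0.663  0.0919 0.088 ] [0.668  0.0937 0.088 ]
r [0.6612 0.0233 0.0872] [0.6604 0.0225 0.088 ] [0.6626 0.0239 0.088 ]
b [ 0.6522 -0.1092  0.0858] [ 0.6517 -0.1092  0.088 ] [ 0.6538 -0.1099  0.088 ]
g [ 0.6627 -0.0438  0.0851] [ 0.6618 -0.0441  0.088 ] [ 0.6647 -0.0449  0.088 ]
t 2.1 pos [ 0.6508 -0.1075  0.222 ] jaw -4.8 q [-0.33  0.58  1.34 -0.    1.23 -0.25] F [ 1.  -1.7  0.1] w 0.087
units to go [ 0.05 -0.06 -7.08] turn -0.04 mm [   1.2   -1.5 -177. ]
```

Emit:
arm_command:
  plan:
    - [[0,-0.1,-1.2],0]
    - [[0.1,-0.1,-2.4],0]
    - [[0.1,-0.1,-3.6],0]
    - [[0.1,-0.1,-4.5],0]
    - [[0.1,-0.1,-5],0]

```text
time: 2.6
position: [0.6519, -0.1107, 0.0946]
tool_rot: [-0.479, 0.523, -0.52, 0.477]
ft_force: [-1.1, -0.3, -0.8]
grip_width: 0.0869
```

Emit:
arm_command:
  plan:
    - [[0,0,-0.6],0]
    - [[0,0,-1.2],0]
    - [[0,0,-1.7],0]
    - [[0,0,-2.05],0]
    - [[0,0,-2.05],0]

```text
time: 3.1
position: [0.6529, -0.1111, 0.045]
tool_rot: [-0.478, 0.522, -0.52, 0.478]
ft_force: [0.4, -0.1, 0.0]
grip_width: 0.087
```

Run:
```python
from st import *
from rig import camera
st(.652,-.109,.045)
a=camera("scene")["pixels"][170:330,230:410,::-1];b=camera("top")["pixels"][150:300,270:430,::-1]
cv2.imwrite("pics/g1.png",np.hstack([cv2.resize(a,(400,400)),cv2.resize(b,(400,400))]))
```

```text
t 3.1 pos [ 0.6529 -0.1111  0.045 ] jaw -4.95 q [-0.34  0.8   1.45 -0.    0.89 -0.25] F [ 0.4 -0.1  0. ] w 0.087
units to go [-0.03  0.08  0.  ] turn -0.01 mm [-0.9  2.1  0. ]
```

View pics/g1.png

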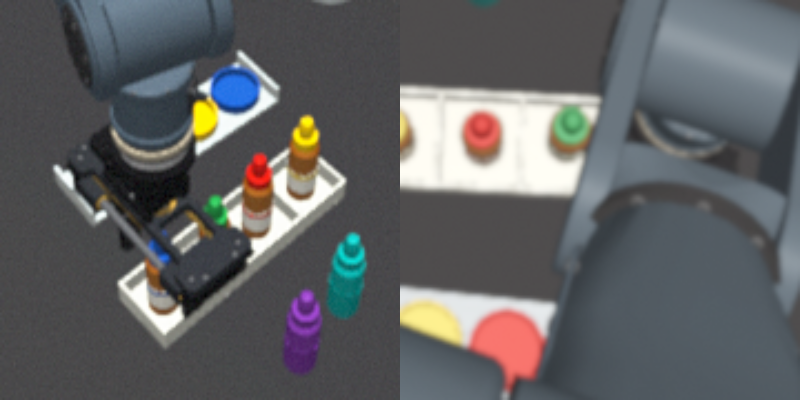

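The fingers straddle the blue bottle (left crop around 160,250), and its neighbours are clear. Closing now.

Emit:
arm_command:
  plan:
    - [[0,0.08,0],0]
    - [[0,0.08,0],0]
    - [[0,0.08,0],0]
    - [[0,0.08,0],0]
    - [[0,0.08,0],0]
  fingers: -1
  force: 20

```text
time: 3.7
position: [0.6538, -0.1094, 0.0465]
tool_rot: [0.478, -0.521, 0.521, -0.478]
ft_force: [-0.3, -0.2, -0.1]
grip_width: 0.0553
```

Emit:
arm_command:
  plan:
    - [[0,0,0],0]
    - [[0,0,0],0]
    - [[0,0,0.1],0]
    - [[0,0,0.3],0]
    - [[0,0,0.6],0]

```text
time: 4.2
position: [0.6532, -0.1092, 0.0612]
tool_rot: [-0.478, 0.522, -0.521, 0.478]
ft_force: [-0.1, 0.1, -0.8]
grip_width: 0.0331
```

Emit:
arm_command:
  plan:
    - [[0,0,0.6],0]
    - [[0,0,1.4],0]
    - [[0,0,2.4],0]
    - [[0,0,3.3],0]
    - [[0,0,4.2],0]

```text
time: 4.7
position: [0.6539, -0.1094, 0.1688]
tool_rot: [0.478, -0.521, 0.522, -0.478]
ft_force: [0.9, 0.2, -1.5]
grip_width: 0.0334
```

Run:
```python
from st import *
from rig import camera
st(.522,.139,.17)
c=camera("scene");a=c["pixels"][150:310,230:410,::-1]
cv2.imwrite("pics/g2.png",cv2.resize(a,(675,600),interpolation=cv2.INTER_CUBIC))
o=get_obs();p=o["position"]
print([proj(c,[p[0],p[1],z]).round(1) for z in (p[2]-.0413, p[2]+.0187)], [proj(c,[p[0]+.012,p[1]-.012,z]).round(1) for z in (p[2]-.0413,)])
```

```text
t 4.7 pos [ 0.6539 -0.1094  0.1688] jaw -4.94 q [-0.33  0.64  1.38 -0.    1.12 -0.25] F [ 0.9  0.2 -1.5] w 0.0334
units to go [-5.27  9.93  0.05] turn -0.01 mm [-131.9  248.4    1.2]
[array([301.8, 257.4]), array([300.8, 238.8])] [array([301.7, 263.8])]
```

View pics/g2.png

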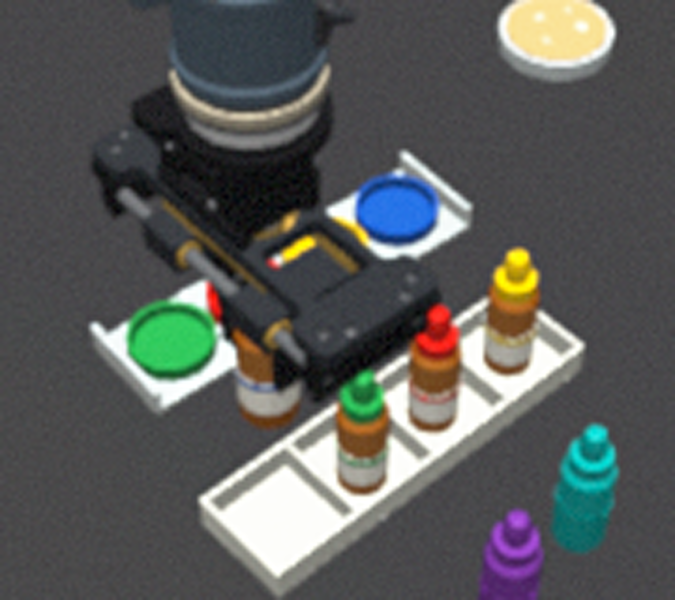

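Blue is held upright: its foot front edge is at pixel (301,263), where a 60 mm grip height predicts it. The blue seat is next.

Emit:
arm_command:
  plan:
    - [[-0.3,0.6,0.1],0]
    - [[-0.8,1.6,0.2],0]
    - [[-1.4,2.7,0.2],0]
    - [[-2,3.8,0.2],0]
    - [[-2.6,4.9,0.2],0]

```text
time: 5.25
position: [0.5861, 0.0152, 0.1703]
tool_rot: [-0.478, 0.522, -0.52, 0.477]
ft_force: [0.3, -0.3, -1.5]
grip_width: 0.033
```

Emit:
arm_command:
  plan:
    - [[-0.6,1.1,0],0]
    - [[-1.2,2.3,0],0]
    - [[-1.8,3.4,0],0]
    - [[-2.4,4.5,0],0]
    - [[-2.7,5,0],0]

```text
time: 5.75
position: [0.5175, 0.1407, 0.1704]
tool_rot: [-0.48, 0.522, -0.519, 0.478]
ft_force: [0.1, 0.7, -0.9]
grip_width: 0.0331
```

```bash
python3 st.py .522 .139 .052
```

```text
t 5.75 pos [0.5175 0.1407 0.1704] jaw -4.8 q [0.06 0.48 1.71 0.   0.96 0.14] F [ 0.1  0.7 -0.9] w 0.0331
units to go [ 0.18 -0.07 -4.74] turn -0.04 mm [   4.5   -1.7 -118.4]
```

Emit:
arm_command:
  plan:
    - [[0,0,-0.8],0]
    - [[0,0,-1.6],0]
    - [[0,0,-2.4],0]
    - [[0,0,-3.2],0]
    - [[0,0,-3.4],0]

```text
time: 6.25
position: [0.5191, 0.1379, 0.0841]
tool_rot: [-0.479, 0.522, -0.52, 0.476]
ft_force: [-0.9, 0.4, -0.5]
grip_width: 0.0334
```

Run:
```python
from st import *
from rig import camera
st(.522,.139,.052)
camera("top");st(.522,.139,.052);c=camera("scene");st(.522,.139,.052)
a=c["pixels"][130:290,230:410,::-1]
cv2.imwrite("pics/g3.png",cv2.resize(a,(675,600),interpolation=cv2.INTER_CUBIC))
```

```text
t 6.25 pos [0.5191 0.1379 0.0841] jaw -4.95 q [ 0.05  0.62  1.77 -0.    0.76  0.14] F [-0.9  0.4 -0.5] w 0.0334
units to go [ 0.12  0.04 -1.28] turn -0.01 mm [  2.9   1.1 -32.1]
t 6.3 pos [0.5195 0.1379 0.0843] jaw -4.96 q [ 0.05  0.62  1.77 -0.    0.76  0.14] F [ 0.7  0.1 -1.2] w 0.0335
units to go [ 0.1   0.04 -1.29] turn -0.01 mm [  2.5   1.1 -32.3]
t 6.35 pos [0.5203 0.138  0.0854] jaw -4.96 q [ 0.05  0.62  1.76 -0.    0.76  0.14] F [-0.7 -0.3 -1.9] w 0.0333
units to go [ 0.07  0.04 -1.34] turn -0.01 mm [  1.7   1.  -33.4]
```

View pics/g3.png

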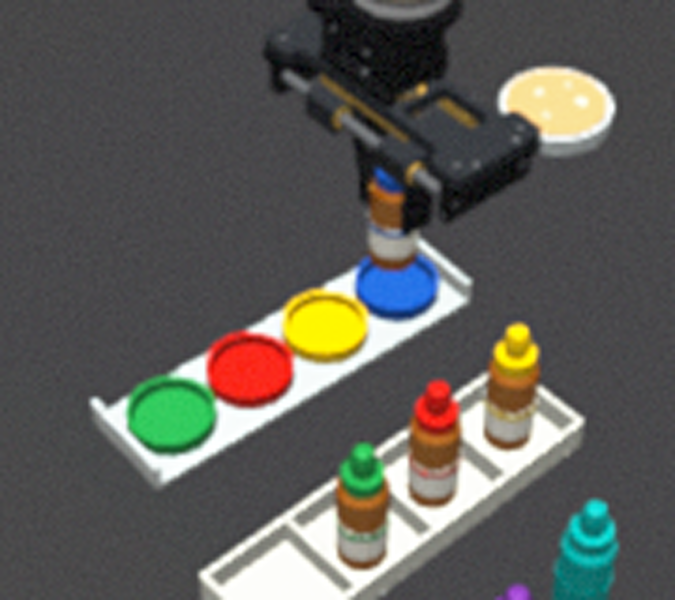

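Blue hangs over its own cup. Lowering it slowly.

Emit:
arm_command:
  plan:
    - [[0.08,0.04,-0.3],0]
    - [[0.08,0.04,-0.6],0]
    - [[0.08,0.04,-0.9],0]
    - [[0.08,0.04,-1.1],0]
    - [[0.08,0.04,-1.2],0]

```text
time: 6.85
position: [0.5228, 0.1391, 0.0557]
tool_rot: [-0.478, 0.521, -0.521, 0.478]
ft_force: [-1.1, 0.4, -1.1]
grip_width: 0.0335
```

Emit:
arm_command:
  plan:
    - [[0,0,-0.05],0]
    - [[0,0,-0.1],0]
    - [[0,0,-0.1],0]
    - [[0,0,-0.1],0]

```text
time: 7.25
position: [0.5233, 0.1392, 0.054]
tool_rot: [0.478, -0.521, 0.521, -0.478]
ft_force: [0.7, -0.6, -0.3]
grip_width: 0.0331
```

```bash
python3 st.py .522 .139 .051
```

```text
t 7.25 pos [0.5233 0.1392 0.054 ] jaw -4.95 q [0.05 0.67 1.77 0.   0.69 0.14] F [ 0.7 -0.6 -0.3] w 0.0331
units to go [-0.05 -0.01 -0.12] turn -0.01 mm [-1.3 -0.2 -3. ]
```

Emit:
arm_command:
  plan:
    - [[0,0,-0.04],0]
    - [[0,0,-0.08],0]
    - [[0,0,-0.08],0]

```text
time: 7.55
position: [0.5237, 0.1392, 0.053]
tool_rot: [0.478, -0.521, 0.521, -0.478]
ft_force: [-1.3, -0.3, 8.1]
grip_width: 0.0331
```

Emit:
arm_command:
  plan:
    - [[0,0,-0.04],0]
    - [[0,0,-0.06],0]
    - [[0,0,-0.06],0]

```text
time: 7.85
position: [0.5241, 0.1392, 0.0528]
tool_rot: [0.477, -0.52, 0.522, -0.479]
ft_force: [-2.3, -0.5, 14.8]
grip_width: 0.0335
```

Emit:
arm_command:
  plan:
    - [[0,0,0.08],0]
    - [[0,0,0.08],0]

```text
time: 8.05
position: [0.5236, 0.1392, 0.0528]
tool_rot: [0.478, -0.521, 0.521, -0.478]
ft_force: [-0.3, 0.4, 5.9]
grip_width: 0.0329
```

Emit:
arm_command:
  plan:
    - [[0,0,0],0]
    - [[0,0,0],0]
    - [[0,0,0],0]
    - [[0,0,0],0]
    - [[0,0,0],0]
  fingers: 1

```text
time: 8.55
position: [0.523, 0.1392, 0.052]
tool_rot: [-0.478, 0.521, -0.521, 0.478]
ft_force: [0.7, -0.6, -0.3]
grip_width: 0.0658
```

Emit:
arm_command:
  plan:
    - [[0,0,0],0]
    - [[0,0,0],0]
    - [[0,0,0],0]
    - [[0,0,0.2],0]
    - [[0,0,0.6],0]

```text
time: 9.05
position: [0.5226, 0.1391, 0.0672]
tool_rot: [-0.478, 0.522, -0.521, 0.477]
ft_force: [1.0, -0.1, 0.4]
grip_width: 0.087
```

Emit:
arm_command:
  plan:
    - [[0,0,0.8],0]
    - [[0,0,1.8],0]
    - [[0,0,2.8],0]
    - [[0,0,3.6],0]
    - [[0,0,4],0]

```text
time: 9.55
position: [0.5243, 0.1393, 0.1701]
tool_rot: [0.477, -0.52, 0.522, -0.479]
ft_force: [0.2, -0.1, -0.3]
grip_width: 0.0871
```

Run:
```python
from st import *
from rig import camera
st(.664,.093,.17)
c=camera("scene");a=c["pixels"][130:290,230:410,::-1]
cv2.imwrite("pics/g4.png",cv2.resize(a,(675,600),interpolation=cv2.INTER_CUBIC))
```

```text
t 9.55 pos [0.5243 0.1393 0.1701] jaw -4.94 q [0.05 0.49 1.7  0.   0.95 0.14] F [ 0.2 -0.1 -0.3] w 0.0871
units to go [ 5.59 -1.85 -0.  ] turn -0.01 mm [ 1.397e+02 -4.630e+01 -1.000e-01]
```

View pics/g4.png

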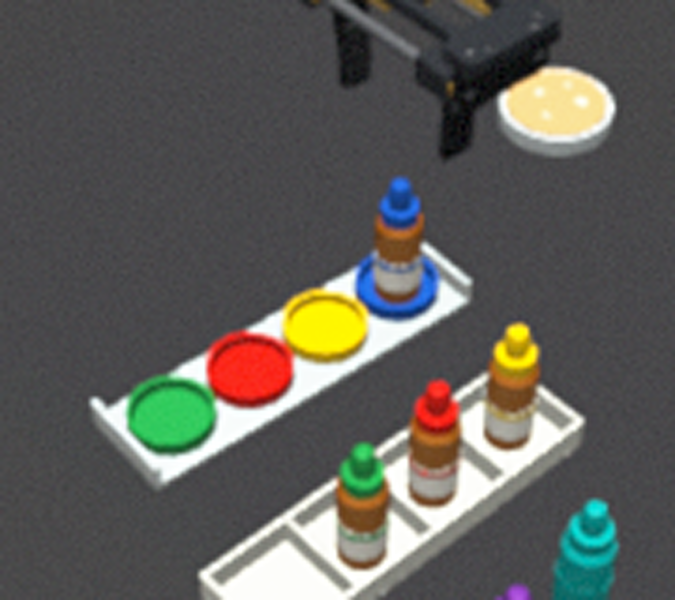

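Blue stands upright in the blue cup. Yellow is next.

Emit:
arm_command:
  plan:
    - [[1.2,-0.4,0],0]
    - [[2.6,-0.9,0],0]
    - [[4,-1.3,0],0]
    - [[5.2,-1.7,0],0]
    - [[5.6,-1.85,0],0]

```text
time: 10.1
position: [0.6658, 0.0915, 0.1665]
tool_rot: [0.477, -0.521, 0.522, -0.478]
ft_force: [-0.5, 0.3, 0.0]
grip_width: 0.0872
```

Emit:
arm_command:
  plan:
    - [[0,0,-1],0]
    - [[0,0,-2],0]
    - [[0,0,-3],0]
    - [[0,0,-3.7],0]
    - [[0,0,-4],0]

```text
time: 10.6
position: [0.66, 0.0933, 0.0645]
tool_rot: [-0.48, 0.523, -0.519, 0.476]
ft_force: [-0.2, -0.5, -0.0]
grip_width: 0.0871
```

```bash
cat > pic.py <<'E'
import sys
from st import *
from rig import camera
st(*map(float,sys.argv[2:5]))
c=camera("scene");a=c["pixels"][150:310,230:410,::-1]
cv2.imwrite(sys.argv[1],cv2.resize(a,(675,600),interpolation=cv2.INTER_CUBIC))
st(*map(float,sys.argv[2:5]))
E
python3 pic.py pics/g5.png .664 .093 .045
```

```text
t 10.6 pos [0.66   0.0933 0.0645] jaw -4.93 q [-0.03  0.78  1.43  0.    0.94  0.06] F [-0.2 -0.5 -0. ] w 0.0871
units to go [ 0.16 -0.01 -0.78] turn -0.01 mm [  4.   -0.3 -19.5]
t 10.65 pos [0.6603 0.0933 0.0643] jaw -4.94 q [-0.03  0.78  1.43  0.    0.94  0.06] F [ 0.3  0.2 -1.5] w 0.087
units to go [ 0.15 -0.01 -0.77] turn -0.01 mm [  3.7  -0.3 -19.3]
```

View pics/g5.png

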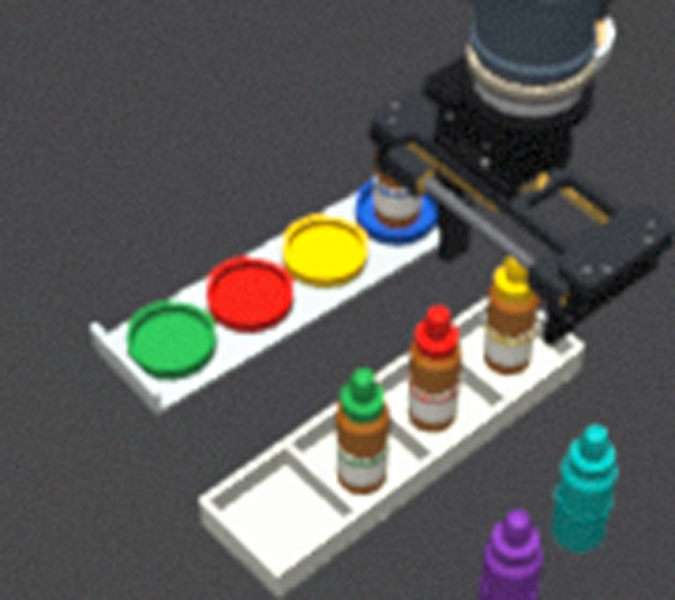

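Emit:
arm_command:
  plan:
    - [[0.06,0,-0.4],0]
    - [[0.12,0,-0.75],0]
    - [[0.12,0,-0.8],0]
    - [[0.12,0,-0.8],0]

```text
time: 11.05
position: [0.6662, 0.0929, 0.0473]
tool_rot: [-0.478, 0.521, -0.521, 0.478]
ft_force: [0.1, -0.0, 0.8]
grip_width: 0.0871
```

Emit:
arm_command:
  plan:
    - [[0,0,0],0]
    - [[0,0,0],0]
    - [[0,0,0],0]
    - [[0,0,0],0]
    - [[0,0,0],0]
  fingers: -1

```text
time: 11.55
position: [0.6662, 0.0929, 0.0475]
tool_rot: [0.478, -0.521, 0.521, -0.478]
ft_force: [-0.3, 0.3, 0.9]
grip_width: 0.0548
```

Emit:
arm_command:
  plan:
    - [[0,0,0],0]
    - [[0,0,0],0]
    - [[0,0,0],0]
    - [[0,0,0],0]
    - [[0,0,0],0]

```text
time: 12.05
position: [0.6662, 0.0929, 0.0473]
tool_rot: [0.478, -0.521, 0.521, -0.478]
ft_force: [-0.5, -0.2, 0.6]
grip_width: 0.0335
```

Emit:
arm_command:
  plan:
    - [[0,0,0.6],0]
    - [[0,0,1.6],0]
    - [[0,0,2.7],0]
    - [[0,0,4],0]
    - [[0,0,5.1],0]

```text
time: 12.55
position: [0.6664, 0.093, 0.1775]
tool_rot: [0.478, -0.521, 0.521, -0.478]
ft_force: [-0.6, -0.0, -0.3]
grip_width: 0.0332
```

```bash
python3 pic.py pics/g6.png .514 .073 .053
```

```text
t 12.55 pos [0.6664 0.093  0.1775] jaw -4.94 q [-0.03  0.64  1.35  0.    1.15  0.06] F [-0.6 -0.  -0.3] w 0.0332
units to go [-6.1  -0.8  -4.98] turn -0.01 mm [-152.4  -20.  -124.5]
t 12.6 pos [0.6694 0.0931 0.1828] jaw -4.93 q [-0.03  0.63  1.34  0.    1.15  0.06] F [0.6 0.  2.5] w 0.0335
units to go [-6.22 -0.8  -5.19] turn -0.01 mm [-155.4  -20.1 -129.8]
```

View pics/g6.png

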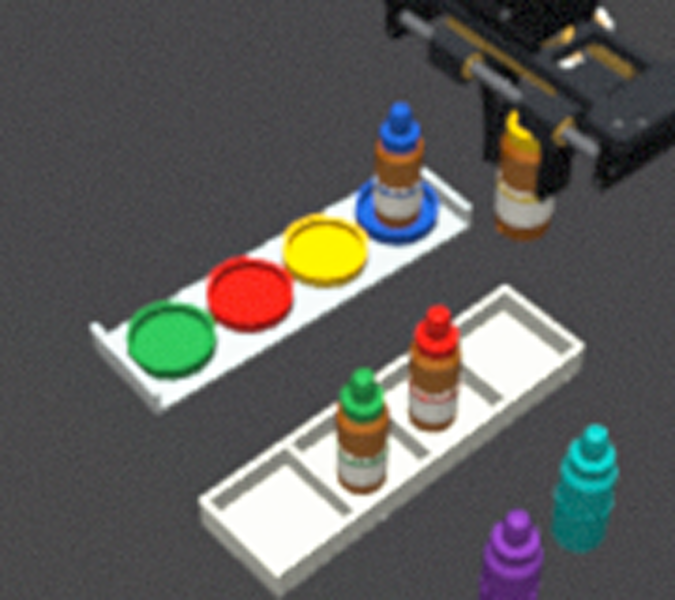

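Emit:
arm_command:
  plan:
    - [[-0.6,-0.1,0],0]
    - [[-1.7,-0.2,0],0]
    - [[-3,-0.4,0],0]
    - [[-4.3,-0.6,0],0]
    - [[-5.3,-0.7,0],0]

```text
time: 13.1
position: [0.5312, 0.0753, 0.1753]
tool_rot: [-0.478, 0.521, -0.521, 0.478]
ft_force: [0.2, -0.4, -0.4]
grip_width: 0.0331
```

Emit:
arm_command:
  plan:
    - [[-0.5,-0.1,0],0]
    - [[-0.78,-0.1,-0.3],0]
    - [[-0.78,-0.1,-1],0]
    - [[-0.78,-0.1,-2],0]
    - [[-0.78,-0.1,-3],0]

```text
time: 13.6
position: [0.5154, 0.0729, 0.0994]
tool_rot: [0.477, -0.52, 0.522, -0.479]
ft_force: [0.6, -0.3, -1.5]
grip_width: 0.0334
```

Emit:
arm_command:
  plan:
    - [[0,0,-0.5],0]
    - [[0,0,-0.8],0]
    - [[0,0,-0.9],0]
    - [[0,0,-0.9],0]

```text
time: 14.0
position: [0.5147, 0.0729, 0.0775]
tool_rot: [0.478, -0.521, 0.521, -0.478]
ft_force: [-0.2, 0.3, -0.5]
grip_width: 0.0332
```

```bash
python3 pic.py pics/g7.png .514 .073 .053
```

```text
t 14.0 pos [0.5147 0.0729 0.0775] jaw -4.95 q [-0.07  0.61  1.82  0.    0.71  0.01] F [-0.2  0.3 -0.5] w 0.0332
units to go [-0.03  0.   -0.98] turn -0.01 mm [ -0.7   0.1 -24.5]
t 14.05 pos [0.5149 0.0729 0.0779] jaw -4.94 q [-0.07  0.61  1.82 -0.    0.71  0.01] F [-0.   0.1 -0.2] w 0.0337
units to go [-0.03  0.   -0.99] turn -0.01 mm [ -0.9   0.1 -24.9]
```

View pics/g7.png

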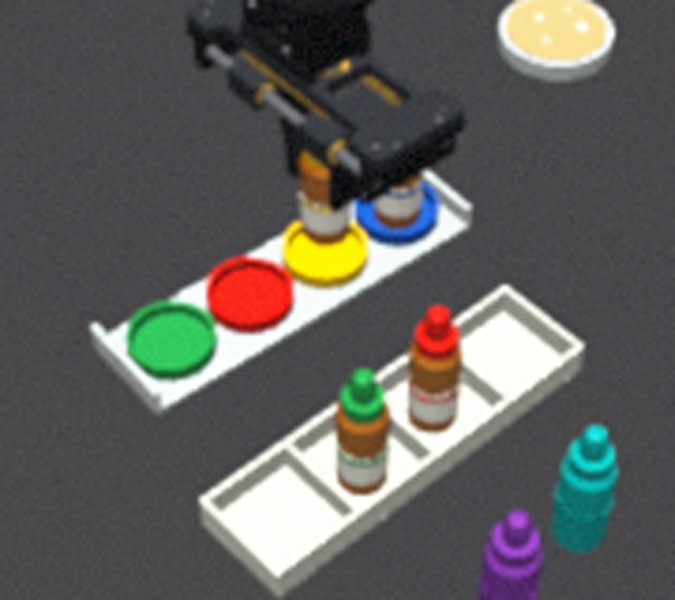

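Yellow hangs over the yellow cup. Lowering it.

Emit:
arm_command:
  plan:
    - [[0,0,-0.3],0]
    - [[0,0,-0.6],0]
    - [[0,0,-0.8],0]
    - [[0,0,-0.92],0]
    - [[0,0,-0.92],0]

```text
time: 14.55
position: [0.5138, 0.0729, 0.0537]
tool_rot: [-0.478, 0.521, -0.521, 0.478]
ft_force: [0.1, -0.8, -1.0]
grip_width: 0.0334
```

Emit:
arm_command:
  plan:
    - [[0,0,-0.04],0]
    - [[0,0,-0.08],0]
    - [[0,0,-0.08],0]

```text
time: 14.85
position: [0.5144, 0.0729, 0.0531]
tool_rot: [0.478, -0.521, 0.521, -0.478]
ft_force: [-0.7, -0.9, 4.5]
grip_width: 0.0336
```

Contact shows at the expected height, so I'll release.

Emit:
arm_command:
  plan:
    - [[0,0,0],0]
    - [[0,0,0],0]
    - [[0,0,0],0]
    - [[0,0,0],0]
    - [[0,0,0],0]
  fingers: 1

```text
time: 15.35
position: [0.5141, 0.0729, 0.0522]
tool_rot: [-0.478, 0.521, -0.521, 0.478]
ft_force: [-0.1, 0.4, 0.3]
grip_width: 0.0654
```

Emit:
arm_command:
  plan:
    - [[0,0,0],0]
    - [[0,0,0],0]
    - [[0,0,0],0]
    - [[0,0,0.2],0]
    - [[0,0,0.6],0]

```text
time: 15.85
position: [0.5136, 0.0729, 0.0673]
tool_rot: [-0.478, 0.522, -0.521, 0.478]
ft_force: [0.8, -0.3, 0.0]
grip_width: 0.0871
```

Emit:
arm_command:
  plan:
    - [[0,0,0.8],0]
    - [[0,0,1.8],0]
    - [[0,0,2.8],0]
    - [[0,0,3.6],0]
    - [[0,0,4],0]

```text
time: 16.35
position: [0.5152, 0.0729, 0.1699]
tool_rot: [0.477, -0.52, 0.522, -0.479]
ft_force: [-0.6, 0.1, -0.6]
grip_width: 0.0867
```

```bash
python3 pic.py pics/g8.png .6625 -.044 .045
```

```text
t 16.35 pos [0.5152 0.0729 0.1699] jaw -4.94 q [-0.07  0.46  1.75  0.    0.93  0.01] F [-0.6  0.1 -0.6] w 0.0867
units to go [ 5.89 -4.68 -5.  ] turn -0.01 mm [ 147.3 -116.9 -124.9]
t 16.4 pos [0.5157 0.0729 0.1705] jaw -4.94 q [-0.07  0.46  1.75  0.    0.93  0.01] F [0.6 0.2 0.8] w 0.0871
units to go [ 5.87 -4.68 -5.02] turn -0.01 mm [ 146.8 -116.9 -125.5]
```

View pics/g8.png

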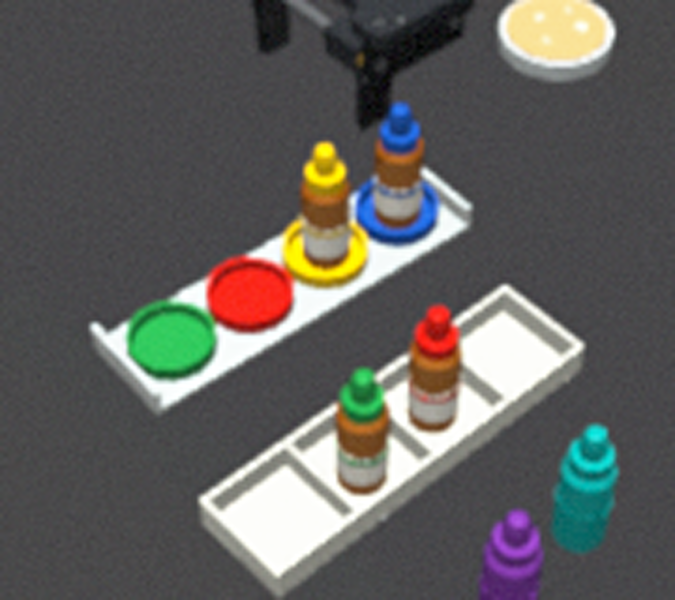

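Yellow is seated upright. Green is next.

Emit:
arm_command:
  plan:
    - [[0.7,-0.6,0],0]
    - [[2,-1.6,0],0]
    - [[3.4,-2.7,0],0]
    - [[4.7,-3.7,0],0]
    - [[5.5,-4.4,0],0]

```text
time: 16.9
position: [0.6538, -0.0391, 0.1665]
tool_rot: [0.478, -0.521, 0.522, -0.478]
ft_force: [1.2, 1.0, -1.7]
grip_width: 0.0868
```

Emit:
arm_command:
  plan:
    - [[0.3,-0.22,0],0]
    - [[0.37,-0.28,-0.6],0]
    - [[0.37,-0.28,-1.5],0]
    - [[0.37,-0.28,-2.5],0]
    - [[0.37,-0.28,-3.3],0]

```text
time: 17.4
position: [0.6577, -0.042, 0.0821]
tool_rot: [-0.479, 0.523, -0.519, 0.477]
ft_force: [-0.6, -0.3, -0.4]
grip_width: 0.087
```

Emit:
arm_command:
  plan:
    - [[0,0,-0.4],0]
    - [[0,0,-0.6],0]
    - [[0,0,-0.6],0]

```text
time: 17.7
position: [0.66, -0.0433, 0.0691]
tool_rot: [-0.478, 0.522, -0.52, 0.478]
ft_force: [0.8, -0.9, 0.4]
grip_width: 0.0869
```

```bash
python3 pic.py pics/g9.png .6625 -.044 .046
```

```text
t 17.7 pos [ 0.66   -0.0433  0.0691] jaw -4.91 q [-0.23  0.76  1.45  0.    0.93 -0.15] F [ 0.8 -0.9  0.4] w 0.0869
units to go [ 0.1  -0.03 -0.93] turn -0.02 mm [  2.5  -0.7 -23.1]
t 17.75 pos [ 0.6608 -0.0437  0.0701] jaw -4.92 q [-0.23  0.76  1.45  0.    0.93 -0.15] F [ 0.2  0.3 -0.2] w 0.0869
units to go [ 0.07 -0.01 -0.96] turn -0.02 mm [  1.7  -0.3 -24.1]
```

View pics/g9.png

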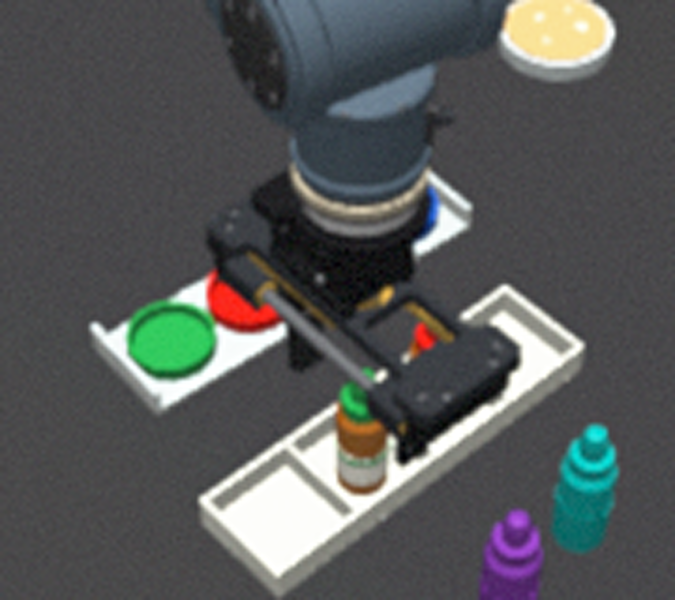

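Emit:
arm_command:
  plan:
    - [[0,0,-0.4],0]
    - [[0,0,-0.8],0]
    - [[0,0,-0.92],0]
    - [[0,0,-0.92],0]

```text
time: 18.15
position: [0.6603, -0.044, 0.0459]
tool_rot: [-0.478, 0.522, -0.521, 0.478]
ft_force: [0.4, -0.7, 0.7]
grip_width: 0.0872
```

Emit:
arm_command:
  plan:
    - [[0,0,0],0]
    - [[0,0,0],0]
    - [[0,0,0],0]
    - [[0,0,0],0]
    - [[0,0,0],0]
  fingers: -1

```text
time: 18.65
position: [0.661, -0.0441, 0.047]
tool_rot: [0.478, -0.521, 0.521, -0.478]
ft_force: [-0.5, 0.0, -0.3]
grip_width: 0.055
```

Emit:
arm_command:
  plan:
    - [[0,0,0],0]
    - [[0,0,0],0]
    - [[0,0,0],0]
    - [[0,0,0],0]
    - [[0,0,0],0]

```text
time: 19.15
position: [0.661, -0.0441, 0.0468]
tool_rot: [0.478, -0.521, 0.521, -0.478]
ft_force: [0.4, 1.3, -0.2]
grip_width: 0.0336
```

Emit:
arm_command:
  plan:
    - [[0,0,0.6],0]
    - [[0,0,1.6],0]
    - [[0,0,2.7],0]
    - [[0,0,4],0]
    - [[0,0,5.1],0]

```text
time: 19.65
position: [0.6611, -0.0441, 0.177]
tool_rot: [0.478, -0.521, 0.522, -0.478]
ft_force: [0.8, 0.3, -0.7]
grip_width: 0.0336
```

```bash
python3 pic.py pics/g10.png .4985 -.0575 .053
```

```text
t 19.65 pos [ 0.6611 -0.0441  0.177 ] jaw -4.95 q [-0.23  0.63  1.38  0.    1.14 -0.15] F [ 0.8  0.3 -0.7] w 0.0336
units to go [-6.5  -0.54 -4.96] turn -0.01 mm [-162.6  -13.4 -124. ]
t 19.7 pos [ 0.6641 -0.0446  0.1822] jaw -4.94 q [-0.23  0.62  1.37  0.    1.14 -0.15] F [ 1.7 -0.9  1.8] w 0.0336
units to go [-6.62 -0.51 -5.17] turn -0.01 mm [-165.6  -12.9 -129.2]
```

View pics/g10.png

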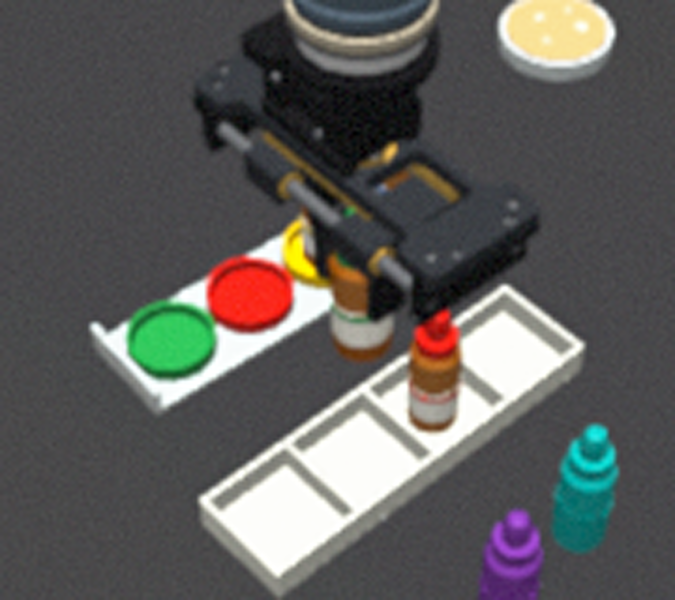

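Green is held upright. Moving to the green cup.

Emit:
arm_command:
  plan:
    - [[-0.6,-0.1,0],0]
    - [[-1.7,-0.2,0],0]
    - [[-3,-0.3,0],0]
    - [[-4.4,-0.4,0],0]
    - [[-5.6,-0.5,0],0]

```text
time: 20.2
position: [0.5189, -0.0563, 0.1748]
tool_rot: [-0.478, 0.521, -0.521, 0.478]
ft_force: [0.8, -0.7, -0.2]
grip_width: 0.0335
```

Emit:
arm_command:
  plan:
    - [[-0.6,0,0],0]
    - [[-0.9,-0.05,-0.3],0]
    - [[-0.9,-0.05,-1],0]
    - [[-0.9,-0.05,-2],0]
    - [[-0.9,-0.05,-3],0]

```text
time: 20.7
position: [0.4998, -0.0583, 0.0989]
tool_rot: [0.477, -0.52, 0.522, -0.478]
ft_force: [0.7, 0.5, -1.5]
grip_width: 0.0336
```

Emit:
arm_command:
  plan:
    - [[0,0,-0.5],0]
    - [[0,0,-0.8],0]
    - [[0,0,-0.9],0]
    - [[0,0,-0.9],0]

```text
time: 21.1
position: [0.4989, -0.0579, 0.0768]
tool_rot: [0.478, -0.521, 0.521, -0.478]
ft_force: [0.2, 0.1, -0.5]
grip_width: 0.0335
```

```bash
python3 pic.py pics/g11.png .4985 -.0575 .053
```

```text
t 21.1 pos [ 0.4989 -0.0579  0.0768] jaw -4.94 q [-0.34  0.6   1.86  0.    0.68 -0.25] F [ 0.2  0.1 -0.5] w 0.0335
units to go [-0.02  0.02 -0.95] turn -0.01 mm [ -0.4   0.4 -23.8]
t 21.15 pos [ 0.499  -0.058   0.0771] jaw -4.95 q [-0.34  0.6   1.86  0.    0.68 -0.25] F [ 0.1  0.1 -1.5] w 0.0339
units to go [-0.02  0.02 -0.97] turn -0.01 mm [ -0.5   0.5 -24.1]
```

View pics/g11.png

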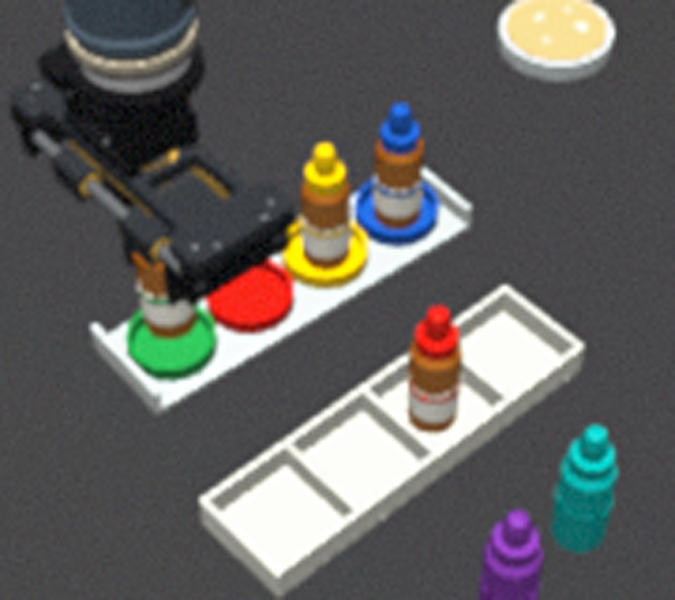

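Green is centred over its cup. Lowering it.

Emit:
arm_command:
  plan:
    - [[0,0,-0.3],0]
    - [[0,0,-0.6],0]
    - [[0,0,-0.8],0]
    - [[0,0,-0.92],0]
    - [[0,0,-0.92],0]

```text
time: 21.65
position: [0.4981, -0.0577, 0.0532]
tool_rot: [-0.478, 0.521, -0.521, 0.478]
ft_force: [0.3, 0.2, -1.5]
grip_width: 0.034
```

Emit:
arm_command:
  plan:
    - [[0,0,-0.04],0]
    - [[0,0,-0.06],0]
    - [[0,0,-0.06],0]

```text
time: 21.95
position: [0.4986, -0.0579, 0.0527]
tool_rot: [0.478, -0.521, 0.521, -0.478]
ft_force: [-1.0, 0.2, 2.3]
grip_width: 0.0337
```

Emit:
arm_command:
  plan:
    - [[0,0,-0.03],0]
    - [[0,0,-0.03],0]

```text
time: 22.15
position: [0.4993, -0.0581, 0.0522]
tool_rot: [0.478, -0.52, 0.522, -0.478]
ft_force: [-0.3, -0.2, 4.8]
grip_width: 0.0335
```

Emit:
arm_command:
  plan:
    - [[0,0,0],0]
    - [[0,0,0],0]
    - [[0,0,0],0]
    - [[0,0,0],0]
    - [[0,0,0],0]
  fingers: 1

```text
time: 22.65
position: [0.4983, -0.0578, 0.0514]
tool_rot: [-0.478, 0.521, -0.521, 0.478]
ft_force: [-0.3, -0.1, -0.5]
grip_width: 0.0658
```

Emit:
arm_command:
  plan:
    - [[0,0,0],0]
    - [[0,0,0],0]
    - [[0,0,0],0]
    - [[0,0,0.2],0]
    - [[0,0,0.6],0]

```text
time: 23.15
position: [0.4979, -0.0577, 0.0666]
tool_rot: [-0.478, 0.522, -0.521, 0.478]
ft_force: [0.2, 0.1, 0.2]
grip_width: 0.0866
```

Emit:
arm_command:
  plan:
    - [[0,0,0.8],0]
    - [[0,0,1.8],0]
    - [[0,0,2.8],0]
    - [[0,0,3.6],0]
    - [[0,0,4],0]

```text
time: 23.65
position: [0.4994, -0.0581, 0.1691]
tool_rot: [0.477, -0.52, 0.522, -0.479]
ft_force: [0.2, 0.3, 0.4]
grip_width: 0.0872
```

```bash
python3 pic.py pics/g12.png .661 .023 .046
```

```text
t 23.65 pos [ 0.4994 -0.0581  0.1691] jaw -4.94 q [-0.34  0.44  1.79  0.    0.9  -0.25] F [0.2 0.3 0.4] w 0.0872
units to go [ 6.46  3.24 -4.93] turn -0.01 mm [ 161.6   81.1 -123.1]
t 23.7 pos [ 0.4999 -0.0582  0.1697] jaw -4.94 q [-0.34  0.44  1.79  0.    0.9  -0.25] F [ 0.3 -0.5  0.9] w 0.0872
units to go [ 6.44  3.25 -4.95] turn -0.01 mm [ 161.1   81.2 -123.7]
```

View pics/g12.png

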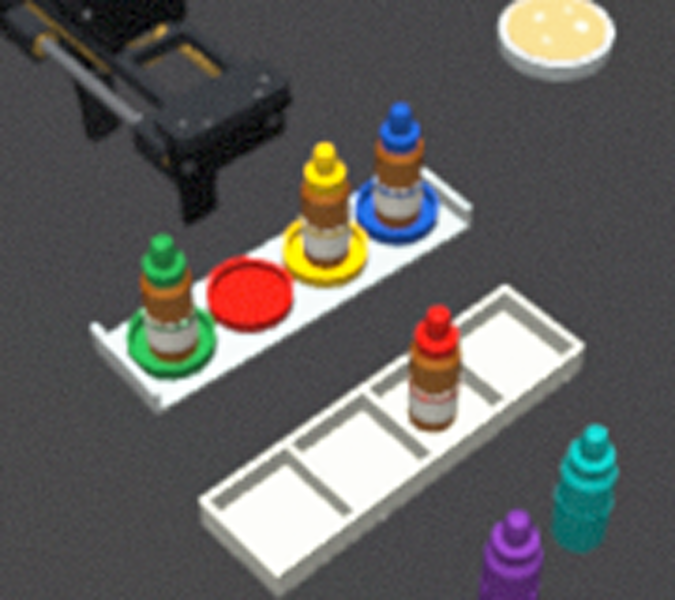

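Green is seated upright. Red is next.

Emit:
arm_command:
  plan:
    - [[0.7,0.3,0],0]
    - [[2,1,0],0]
    - [[3.4,1.7,0],0]
    - [[4.8,2.4,0],0]
    - [[5.8,2.9,0],0]

```text
time: 24.2
position: [0.6451, 0.0159, 0.1657]
tool_rot: [-0.478, 0.521, -0.521, 0.478]
ft_force: [0.0, -0.6, -0.2]
grip_width: 0.087
```

Emit:
arm_command:
  plan:
    - [[0.5,0.3,0],0]
    - [[0.65,0.35,-0.5],0]
    - [[0.65,0.35,-1.5],0]
    - [[0.65,0.35,-2.5],0]
    - [[0.65,0.35,-3.3],0]

```text
time: 24.7
position: [0.6571, 0.0231, 0.081]
tool_rot: [-0.479, 0.522, -0.52, 0.477]
ft_force: [-0.3, -0.2, 0.3]
grip_width: 0.0871
```

Emit:
arm_command:
  plan:
    - [[0,0,-0.4],0]
    - [[0,0,-0.6],0]
    - [[0,0,-0.6],0]

```text
time: 25.0
position: [0.659, 0.0232, 0.0683]
tool_rot: [-0.478, 0.522, -0.521, 0.477]
ft_force: [-0.5, 0.5, -0.6]
grip_width: 0.0872
```

```bash
python3 pic.py pics/g13.png .661 .023 .046
```

```text
t 25.0 pos [0.659  0.0232 0.0683] jaw -4.96 q [-0.13  0.76  1.45 -0.    0.93 -0.05] F [-0.5  0.5 -0.6] w 0.0872
units to go [ 0.08 -0.01 -0.89] turn -0.01 mm [  2.   -0.2 -22.3]
t 25.05 pos [0.6597 0.0232 0.0692] jaw -4.96 q [-0.13  0.76  1.45 -0.    0.93 -0.05] F [-0.1  0.1  0.3] w 0.0867
units to go [ 0.05 -0.01 -0.93] turn -0.01 mm [  1.3  -0.2 -23.2]
```

View pics/g13.png

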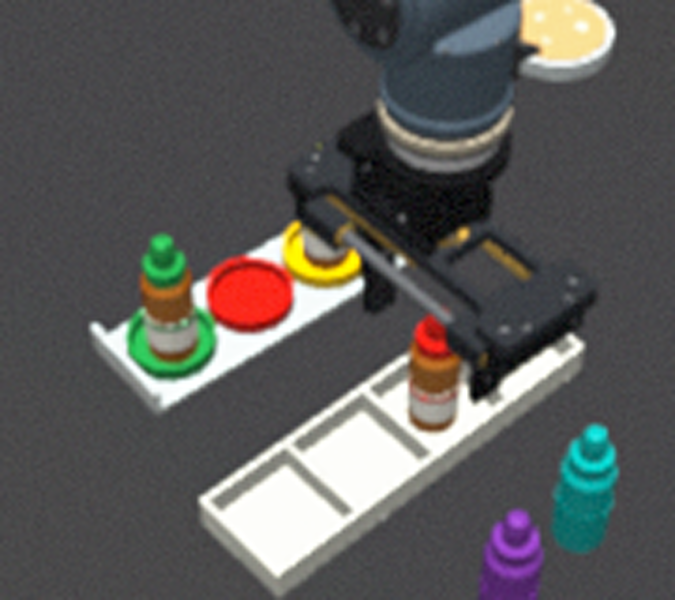

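Emit:
arm_command:
  plan:
    - [[0,0,-0.4],0]
    - [[0,0,-0.8],0]
    - [[0,0,-0.9],0]
    - [[0,0,-0.9],0]

```text
time: 25.45
position: [0.659, 0.0236, 0.0457]
tool_rot: [-0.478, 0.522, -0.521, 0.478]
ft_force: [-0.5, 0.4, 0.8]
grip_width: 0.0872
```

Emit:
arm_command:
  plan:
    - [[0,0,0],0]
    - [[0,0,0],0]
    - [[0,0,0],0]
    - [[0,0,0],0]
    - [[0,0,0],0]
  fingers: -1

```text
time: 25.95
position: [0.6598, 0.0234, 0.0467]
tool_rot: [0.478, -0.521, 0.521, -0.478]
ft_force: [-0.9, 0.7, 0.2]
grip_width: 0.0552
```

Emit:
arm_command:
  plan:
    - [[0,0,0],0]
    - [[0,0,0],0]
    - [[0,0,0],0]
    - [[0,0,0],0]
    - [[0,0,0],0]

```text
time: 26.45
position: [0.6599, 0.0234, 0.0466]
tool_rot: [0.478, -0.521, 0.521, -0.478]
ft_force: [0.0, 0.6, 1.1]
grip_width: 0.0337
```

Emit:
arm_command:
  plan:
    - [[0,0,0.6],0]
    - [[0,0,1.6],0]
    - [[0,0,2.7],0]
    - [[0,0,4],0]
    - [[0,0,5.1],0]

```text
time: 26.95
position: [0.6597, 0.0235, 0.1766]
tool_rot: [0.478, -0.521, 0.521, -0.478]
ft_force: [0.8, 0.2, -1.2]
grip_width: 0.0337
```

```bash
python3 pic.py pics/g14.png .506 .0072 .053
```

```text
t 26.95 pos [0.6597 0.0235 0.1766] jaw -4.95 q [-0.13  0.62  1.38  0.    1.13 -0.05] F [ 0.8  0.2 -1.2] w 0.0337
units to go [-6.15 -0.65 -4.94] turn -0.01 mm [-153.7  -16.3 -123.6]
t 27.0 pos [0.6626 0.0232 0.1818] jaw -4.93 q [-0.13  0.62  1.38  0.    1.13 -0.05] F [ 1.2 -0.6  1.5] w 0.0337
units to go [-6.27 -0.64 -5.15] turn -0.01 mm [-156.6  -16.  -128.8]
```

View pics/g14.png

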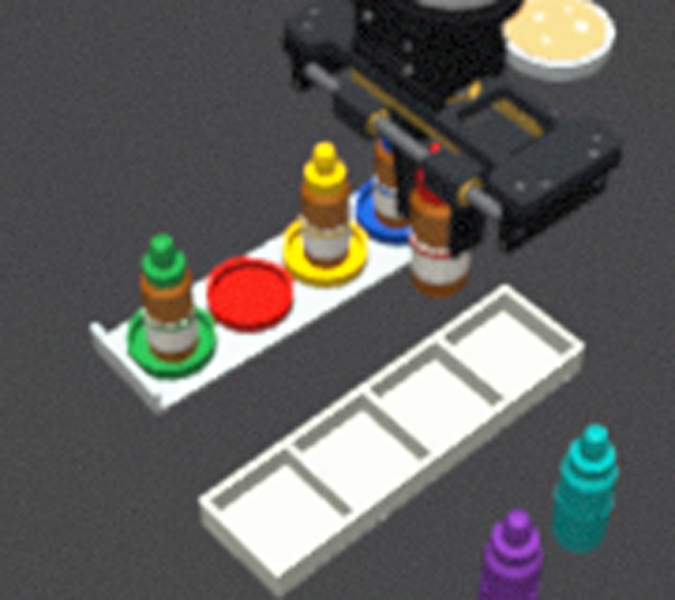

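Red is held upright. Moving to the red cup.

Emit:
arm_command:
  plan:
    - [[-0.6,-0.1,0],0]
    - [[-1.7,-0.2,0],0]
    - [[-3,-0.3,0],0]
    - [[-4.3,-0.4,0],0]
    - [[-5.3,-0.6,0],0]

```text
time: 27.5
position: [0.5245, 0.0089, 0.1744]
tool_rot: [-0.478, 0.522, -0.52, 0.478]
ft_force: [-0.8, -0.6, -0.2]
grip_width: 0.0338
```

Emit:
arm_command:
  plan:
    - [[-0.6,-0.05,0],0]
    - [[-0.86,-0.05,-0.3],0]
    - [[-0.86,-0.05,-1],0]
    - [[-0.86,-0.05,-2],0]
    - [[-0.86,-0.05,-3],0]

```text
time: 28.0
position: [0.5069, 0.0071, 0.0986]
tool_rot: [0.477, -0.52, 0.522, -0.479]
ft_force: [0.1, 0.3, -1.4]
grip_width: 0.0337
```

Emit:
arm_command:
  plan:
    - [[0,0,-0.5],0]
    - [[0,0,-0.8],0]
    - [[0,0,-0.9],0]
    - [[0,0,-0.9],0]

```text
time: 28.4
position: [0.5061, 0.0072, 0.0765]
tool_rot: [0.478, -0.521, 0.521, -0.478]
ft_force: [0.1, 0.2, -0.4]
grip_width: 0.0336
```

```bash
python3 pic.py pics/g15.png .506 .0072 .053
```

```text
t 28.4 pos [0.5061 0.0072 0.0765] jaw -4.94 q [-0.21  0.61  1.85  0.    0.68 -0.12] F [ 0.1  0.2 -0.4] w 0.0336
units to go [-0.01  0.   -0.94] turn -0.01 mm [ -0.1   0.  -23.5]
t 28.45 pos [0.5063 0.0071 0.0769] jaw -4.95 q [-0.21  0.6   1.85  0.    0.68 -0.12] F [-0.3 -0.1 -1. ] w 0.034
units to go [-0.01  0.   -0.96] turn -0.01 mm [ -0.3   0.1 -23.9]
```

View pics/g15.png

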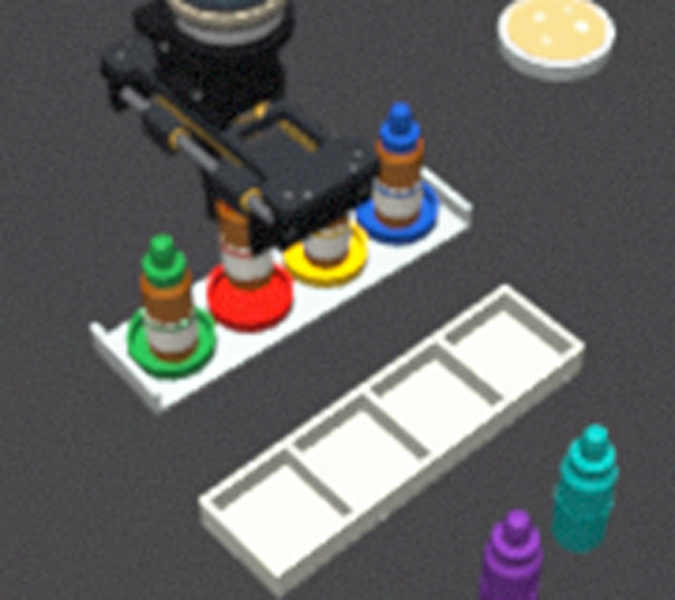

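Red is over its cup. Lowering it.

Emit:
arm_command:
  plan:
    - [[0,0,-0.3],0]
    - [[0,0,-0.6],0]
    - [[0,0,-0.8],0]
    - [[0,0,-0.92],0]
    - [[0,0,-0.92],0]

```text
time: 28.95
position: [0.5053, 0.0072, 0.053]
tool_rot: [-0.478, 0.521, -0.521, 0.478]
ft_force: [0.0, -0.8, -1.3]
grip_width: 0.0334
```

Emit:
arm_command:
  plan:
    - [[0,0,-0.04],0]
    - [[0,0,-0.08],0]
    - [[0,0,-0.08],0]

```text
time: 29.25
position: [0.5064, 0.007, 0.0521]
tool_rot: [0.478, -0.521, 0.522, -0.478]
ft_force: [0.4, 0.4, 2.3]
grip_width: 0.0336
```

Emit:
arm_command:
  plan:
    - [[0,0,-0.03],0]
    - [[0,0,-0.03],0]

```text
time: 29.45
position: [0.5069, 0.0069, 0.0517]
tool_rot: [0.477, -0.52, 0.522, -0.479]
ft_force: [0.4, 0.8, 6.0]
grip_width: 0.0335
```

Emit:
arm_command:
  plan:
    - [[0,0,0],0]
    - [[0,0,0],0]
    - [[0,0,0],0]
    - [[0,0,0],0]
    - [[0,0,0],0]
  fingers: 1

```text
time: 29.95
position: [0.5054, 0.0072, 0.0506]
tool_rot: [-0.478, 0.521, -0.521, 0.478]
ft_force: [0.8, -0.2, 0.3]
grip_width: 0.0657
```

Emit:
arm_command:
  plan:
    - [[0,0,0],0]
    - [[0,0,0],0]
    - [[0,0,0],0]
    - [[0,0,0.2],0]
    - [[0,0,0.6],0]

```text
time: 30.45
position: [0.5051, 0.0073, 0.0658]
tool_rot: [-0.478, 0.522, -0.521, 0.478]
ft_force: [-0.4, 0.5, 0.1]
grip_width: 0.0866
```

Emit:
arm_command:
  plan:
    - [[0,0,0.8],0]
    - [[0,0,1.8],0]
    - [[0,0,2.8],0]
    - [[0,0,3.8],0]
    - [[0,0,4.8],0]

```text
time: 30.95
position: [0.5055, 0.0072, 0.1877]
tool_rot: [0.478, -0.521, 0.521, -0.478]
ft_force: [0.7, -0.8, -1.4]
grip_width: 0.0869
```

Emit:
arm_command:
  plan:
    - [[0,-1,0],0]
    - [[0,-2.5,0],0]
    - [[0,-4,0],0]
    - [[0,-5.5,0],0]
    - [[0,-7,0],0]

```text
time: 31.45
position: [0.5055, -0.1692, 0.1869]
tool_rot: [0.478, -0.521, 0.521, -0.478]
ft_force: [1.1, 0.1, -0.4]
grip_width: 0.0866
```

Emit:
arm_command:
  plan:
    - [[0,-1,0],0]
    - [[0,-1.5,0],0]
    - [[0,-1.5,0],0]
    - [[0,-1.5,0],0]
    - [[0,-1.5,0],0]

```text
time: 31.95
position: [0.5053, -0.2036, 0.1858]
tool_rot: [-0.478, 0.521, -0.52, 0.478]
ft_force: [0.5, 0.2, -0.1]
grip_width: 0.0871
```

Run:
```python
from meas import *
from rig import *
from st import st
s,t=camera("scene"),camera("top");st(0,0,0)
cv2.imwrite("pics/end_s.png",s["pixels"][:,:,::-1]);cv2.imwrite("pics/end_t.png",cv2.resize(t["pixels"][110:330,90:410,::-1],None,fx=2.4,fy=2.4,interpolation=cv2.INTER_CUBIC))
```

```text
t 32.05 pos [ 0.5056 -0.2038  0.1858] jaw -4.85 q [-0.59  0.47  1.67  0.    1.   -0.5 ] F [ 0.2  0.3 -1.1] w 0.0873
units to go [-20.22   8.15  -7.43] turn -0.03 mm [-505.6  203.8 -185.8]
```

View pics/end_s.png

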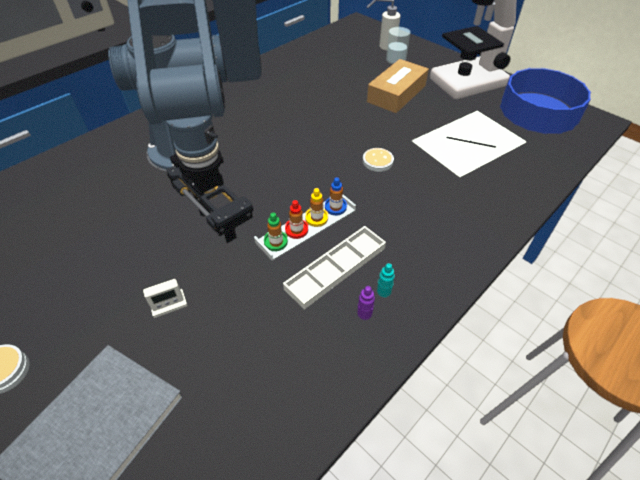

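View pics/end_t.png

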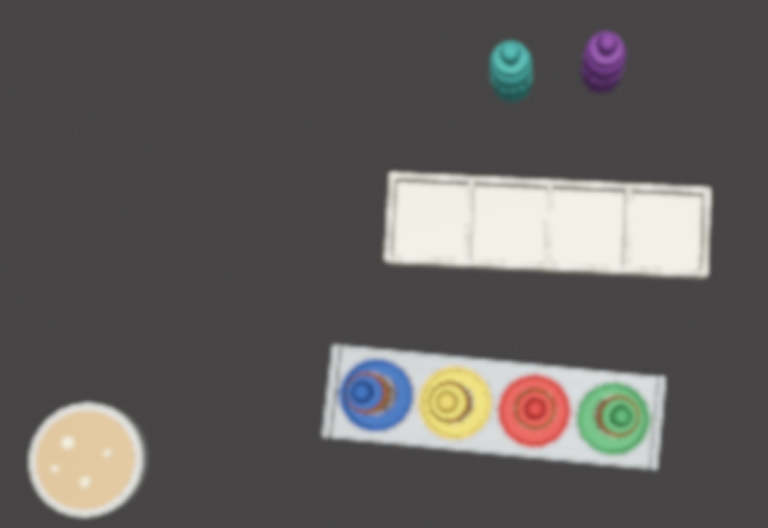

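The scene view shows the four bottles upright in the cups of their own colours: green (275,230), red (296,217), yellow (317,207) and blue (336,197). The storage rack is empty, and the dish (378,159), timer (165,297) and look-alikes haven't moved. The gripper is clear, so I'll hand in.

```bash
python3 -c "
from rig import *
hand_in();print(get_obs()['time'])"
```

```text
the job is handed in; nothing more can be done
the job is handed in; nothing more can be done
```

I moved the four bottles one at a time, blue, yellow, green, then red, each lowered into the seat of its bulb's colour before release. I handed the job in about 32 s into the 96 s allowed.

- **Seating:** A clear upward force showed each bottle touching its seat floor before I let go. It peaked at about 15 N for blue and 5–6 N for the others. That is well under the wrist limit.
- **Final pictures:** Both views show the four bottles upright, each within the cup of its own colour, with the storage rack empty. The petri dish, the timer and the purple and turquoise look-alikes are where they started, and the gripper is clear of everything.
- **Disagreements:**
  - My first triangulation of the yellow and red bottles gave impossible heights, because it picked up their seats in the scene view. Redone with the right pixels, the two views agreed to within about 5 mm.
  - The fingers had only just closed on the blue bottle when the lift began. A picture then showed the grip at about the right height.

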